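# Reset a locked vacuum bleed valve

## Task

To reset the vacuum bleed valve, swing the red-posted lever of the lock nut anticlockwise until the nut is well loose, turn the black adjuster until its white pointer points straight at the green pin (not the blue one), then swing the lever back clockwise until the nut is fully tight, with the pointer still on the green pin. Do not knock the bottle, jar or dish about, and let go of everything at the end.

Things in the scene. Friction and masses are not known exactly. Their poses are not given: they have to be found in the camera images.
- valve_axis (a point): Point on the vertical axis of the bleed valve, 104 mm above the bench: the height at which to grip the adjuster's bar. The valve is bolted down and does not move: 140 x 140 mm dark foot plate, aluminium block, grey round flange of 136 mm diameter whose top is 50 mm above the bench, two brass ports (along the frame's +x and -x, to 78 mm from the axis, 24 mm high). Frame: z up; +y towards the lever's side, -y towards the marker pins' side.
- post_grip (a point): Point on the upright red post of the lock nut's lever, 100 mm above the bench, on the post's axis. The post is round, 16 mm in diameter, from 52 to 116 mm above the bench, and stands 88 mm from the valve's axis at the end of a steel arm (14 mm wide, 53 to 64 mm above the bench). Frame: x points from the valve's axis outwards along the arm.
- lock_nut (a joint): Angle of the lock nut and its lever, rad, about the valve's vertical axis; 0 = fully tight (stop), grows as the lever swings anticlockwise seen from above, 1.4 = end stop, loose. At 0 the arm points 45 degrees (0.785 rad) anticlockwise of the valve frame's +x, at 1.4 about 125 degrees. Below 0.5 the nut clamps the adjuster; above 0.5 the adjuster turns freely. It stays where it is left; it takes about 2 N at the post to turn it, up to 4 N where it clamps.
- adjuster (a joint): Angle of the adjuster and its pointer, rad, about the valve's vertical axis, positive anticlockwise seen from above, range -2.0 to 2.0. At 0 the pointer points along the valve frame's -y. Starts within 0.3 of 0. Light friction (0.06 N m) when the nut is loose; when it is tight the adjuster is clamped (about 0.5 N m), so loosen the nut first. It stays where it is left.
- pointer_tip (a point): Outer end of the white pointer, which moves with the adjuster: 43 mm from the valve's axis, 78 mm above the bench. Frame: x points outwards along the pointer, z up. The adjuster is a black disc (52 mm diameter, 70 to 78 mm above the bench) carrying a black upright grip bar centred on the axis: 46 mm long in line with the pointer, 13 mm thick, from 78 to 116 mm above the bench; a white line on its top also shows the pointer's direction.
- green_pin_top (a point): Top of the green ball-headed marker pin (16 mm ball, fixed on the grey flange, top 73 mm above the bench), 45 to 61 mm from the valve's axis. It is the wanted setting. It stands about 60 degrees from the adjuster's zero, on one side or the other: where it stands decides which way to turn.
- blue_pin_top (a point): Top of the blue ball-headed marker pin, same size as the green one, on the other side. It is a former setting, to be ignored.
- wash_bottle: Loose white wash bottle with yellow cap, 58 mm diameter, 149 mm tall. Origin: centre of its underside. Bystander.
- reagent_jar: Loose amber jar with black cap, 60 mm diameter, 85 mm tall. Origin: centre of its underside. Bystander.
- dish: Loose steel dish, 84 mm across the rim, 30 mm tall. Origin: centre of its underside. Bystander.
Things that resemble listed ones, but are neither listed nor needed, are in the scene too. Of the things that look like the part that bears valve_axis, the middle-sized one is meant.

How it is judged:
By the outcome, as a careful person would: the job done as asked, in the order asked, and still so for the second after the job is handed in, with the robot touching nothing.
It also fails if it takes over 67 s, if anything falls off the work surface, if the arm or the gripper's body presses on something with over 40 N, if the wrist force passes 120 N, or if a joint passes its speed limit or range.

## Robot

A 7-joint arm with a two-finger parallel gripper is mounted at the origin on the work surface. World frame = base frame: x ahead of the robot, y to its left, z up, the work surface at z = 0. Lengths are in m, angles in rad, forces in N, time in s.
With the tool pointing down it reaches from about 0.35 to 0.9 m from the base axis. Payload 8.1 kg.
Tool frame: the origin (TCP) lies at the very end of the fingers, on their centre line; the grasp point (between the pads) lies 19 mm behind it (arm.tcp_to_grasp is the z of the grasp point in the tool frame, in m); z points along the fingers, y is the line along which they close (so a half turn about z gives the same grasp; the last joint's range is limited). The gripper opens to 92 mm and grips with 3 to 60 N. Pads are 19 mm wide; open, the fingers measure 130 mm over their backs; the gripper's body (75 mm by 190 mm) begins 47 mm behind the grasp point.
Start: joints at [1.144, 0.434, 0.025, 1.573, -0.012, 1.134, -0.075], TCP at [0.199, -0.593, 0.189] pointing down, gripper open.
Joint ranges: [-2.62, 2.62], [-0.44, 2.09], [-1.27, 1.32], [0.08, 2.57], [-1.32, 4.46], [0.12, 2], [-2.74, 2.74]. Speed limits (rad/s): [2.22, 2.22, 3.01, 3.01, 3.14, 3.14, 3.14].

## Interface

Orientations are given as a rotation vector (axis times angle).
In Python, from cell import readout, vision, sign_off, arm gives the robot as it stands. The module is installed in compiled form; this text tells all that it offers.
- The arm moves only by the shell command python3 -m creep 'ROWS' [FORCE]. ROWS is JSON, a list of rows, each a list of 5 numbers: the shift along the tool's x, y, z in units of 4 cm (1.0 is 4 cm), then the turn about the tool's z in units of 4 degrees (1.0 is 4 degrees), then the opening, from 0 (shut) to 1 (fully open). A call has 1 to 12 rows; each row shifts and turns the commanded pose from where the row before left it, along the tool's axes as they then stand; what a row does not reach is not made up. A row lasts 1/8 s, in which the tool goes at most 62.5 mm and 10.7 degrees, less where a joint would pass 70% of its speed; a pose out of reach is approached as far as the arm can. A call with a number of a shift or a turn outside -1 to 1 is refused whole. A call with a gripper value outside its range is refused whole. The fingers move at their own pace and stop on an object; FORCE is the grip in N (left out, the last holds). Time passes only in rows, so rows that do not move let the fingers close. It gives the time, the measured TCP pose, the force, the opening and the grip force at its end, in the units of the state.
- readout.observe(): the state, without advancing time (a new reading comes with each control period).
- vision.get_image(name): name is "side" or "top"; returns a dict with "pixels" (480x640x3 uint8, blue, green, red), "z_map" (480x640 float32, m along the optical axis (not along the pixel's ray), 0 where there is no reading), "camera_matrix" (3x3 intrinsics, pixels), "position" and "rotation" of the camera in the world. Camera axes: x right, y up, looking along -z (the intrinsics and any distortion apply to the point x, -y, -z); pixel columns grow to the right and rows downward; lengths in m; the calibration is good to about 2 mm. A picture is of the moment at which its call begins.
- sign_off(): hands the job in; it is judged then, once.
The state is a dict: "clock": time; "joints": joint angles; "dq": joint speeds; "joint_efforts": joint torques, N m; "position": TCP position; "ee_rot": TCP orientation; "force": force on the tool from outside, world axes, zero at the start; "ft_torque": the same for the moment, N m; "width": opening from 0.0 (shut) to 1.0 (fully open); "gripper_force": force on a finger pad.
Only numpy, scipy, OpenCV 4.12 (cv2) and the standard library are available. Lean on these libraries where they do the work, as an engineer would, in place of code of your own. Each camera call takes 0.05 s, during which the arm holds its last target. There are 200 camera calls.

## Working session

There is one attempt and no reset: what is moved stays moved. The work goes in short steps, Python scripts to look and compute and a shell command to move; the robot and the scene stay as the last step left them, time stands still between calls to the robot, and variables do not carry over. Pictures are saved under pics/ and viewed, at most 11 in all, crops included, and the job is handed in when it is done.

```bash
mkdir -p pics; cat > h.py <<'E'
import numpy as np, cv2
from cell import readout, vision
from scipy.spatial.transform import Rotation as R
def rot(r):
    r=np.array(r,float)
    return r if r.shape==(3,3) else (R.from_rotvec(r).as_matrix() if r.size==3 else R.from_quat(r).as_matrix())
def grab(n):
    im=vision.get_image(n); np.savez('/tmp/%s.npz'%n,**{k:np.array(v) for k,v in im.items()}); return im
def cloud(im):
    K=im['camera_matrix']; z=im['z_map']; v,u=np.mgrid[0:480,0:640]
    p=np.stack([(u-K[0,2])/K[0,0]*z,-(v-K[1,2])/K[1,1]*z,-z],-1)
    return p@rot(im['rotation']).T+im['position']
def ray(im,u,v,h):
    K=im['camera_matrix']; d=rot(im['rotation'])@np.array([(u-K[0,2])/K[0,0],-(v-K[1,2])/K[1,1],-1])
    p=np.array(im['position']); return p+d*(h-p[2])/d[2]
E
python3 - <<'E'
from h import *
for n in('top','side'):
    im=grab(n); cv2.imwrite('pics/%s0.png'%n,im['pixels']); print(n,[ (k,np.array(v).shape) for k,v in im.items()],im['position'],im['rotation'],im['camera_matrix'])
print(readout.observe())
E
```

```text
top [('pixels', (480, 640, 3)), ('z_map', (480, 640)), ('camera_matrix', (3, 3)), ('position', (3,)), ('rotation', (3,))] [0.50717802 0.09373575 1.15654987] [ 0.04656802 -0.03803405 -1.57612766] [[542.11986898   0.         317.61907525]
 [  0.         542.11986898 234.13848155]
 [  0.           0.           1.        ]]
side [('pixels', (480, 640, 3)), ('z_map', (480, 640)), ('camera_matrix', (3, 3)), ('position', (3,)), ('rotation', (3,))] [ 0.48467983 -0.64258506  0.51369078] [ 1.06195181 -0.02938613 -0.10420934] [[469.37336068   0.         327.58738075]
 [  0.         469.37336068 251.24456816]
 [  0.           0.           1.        ]]
{'clock': 0.1, 'joints': array([ 1.1444197 ,  0.43516755,  0.02498795,  1.57399577, -0.01157783,
        1.13399417, -0.07506607]), 'dq': array([-1.85458134e-05, -2.44523292e-03,  4.37420625e-05, -2.94780347e-03,
        1.60332417e-03, -1.18762591e-03,  1.00014989e-03]), 'joint_efforts': array([ 2.28251905e-03, -6.69136763e+01,  9.87587571e-01, -3.15149260e+01,
       -6.05366193e-02,  3.74226097e-02, -4.29685684e-06]), 'position': array([ 0.19861178, -0.59206932,  0.18781881]), 'ee_rot': array([-3.09917476e+00, -5.06087559e-01,  5.98400439e-04]), 'force': array([-0.19027368,  0.29649726, -0.57958981]), 'ft_torque': array([-0.0391415 , -0.02135421, -0.06567207]), 'gripper_force': 0.0, 'width': 1.0010995972635268}
```

View pics/top0.png

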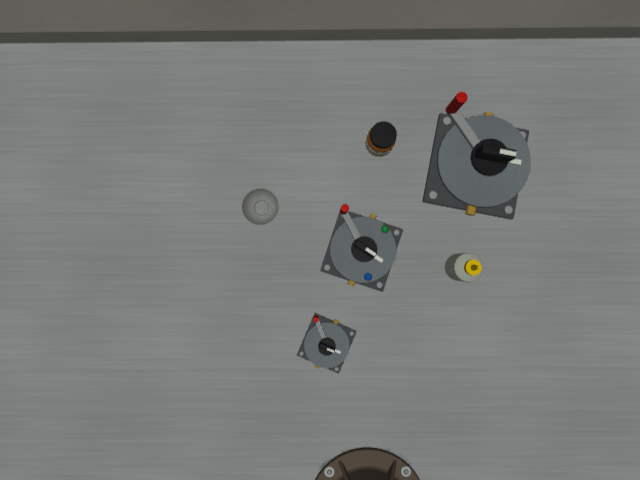

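View pics/side0.png

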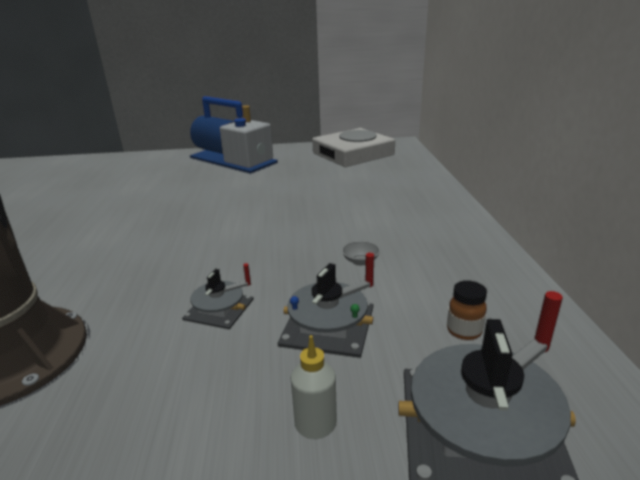

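Top view: the candidates are three valves, a large one (485,160), a middle one (363,250) and a small one (327,345). The middle one fits: it is middle-sized and the only one with green (385,229) and blue (368,277) pins. Its post is at (345,209), the jar at (382,138), the dish at (261,206) and the bottle at (468,267). I'll confirm in a crop and measure.

```bash
python3 - <<'E'
from h import *
im=dict(np.load('/tmp/top.npz')); c=im['pixels'][190:310,300:430]
cv2.imwrite('pics/crop1.png',cv2.resize(c,None,fx=5,fy=5,interpolation=cv2.INTER_CUBIC)[:600,:650])
P=cloud(im)
# flange: fit circle to points at z~0.05
u0,v0=364,249
m=(abs(P[...,2]-.05)<.006); vv,uu=np.mgrid[0:480,0:640]; m&=(np.hypot(uu-u0,vv-v0)<60)
q=P[m]; print(len(q), P[240,340],P[245,335])
(c,r)=cv2.minEnclosingCircle(((q[:,:2])*1000).astype(np.float32)); print(c,r)
for n,u,v,h in [('green',385,229,.066),('blue',368,277,.066),('post',345,209,.116),('axis',364,249,.0985)]:
    print(n,ray(im,u,v,h),P[v,u])
for n,u,v,h in [('jar',382,132,.085),('bottle',474,267,.149),('dish',261,206,.03),('small',327,346,.05),('smallpost',316,319,.07)]: print(n,ray(im,u,v,h))
E
```

```text
2611 [0.55450325 0.05396847 0.05101553] [0.54430463 0.06428498 0.05253587]
(535.0524291992188, 7.9019060134887695) 67.92926788330078
green [ 0.57550746 -0.0362846   0.066     ] [ 0.57527985 -0.0358515   0.06963263]
blue [ 0.47928656 -0.00103908  0.066     ] [ 4.79453125e-01 -4.73079422e-04  7.25127953e-02]
post [0.61143632 0.0462084  0.116     ] [0.61156052 0.04615178 0.11476047]
axis [0.53462584 0.00900715 0.0985    ] [0.53414283 0.01049816 0.11711896]
jar [ 0.76857045 -0.03041329  0.085     ]
bottle [ 0.49880746 -0.19025628  0.149     ]
dish [0.62742256 0.21758204 0.03      ]
small [0.34024337 0.08188225 0.05      ]
smallpost [0.39659223 0.10364182 0.07      ]
```

View pics/crop1.png

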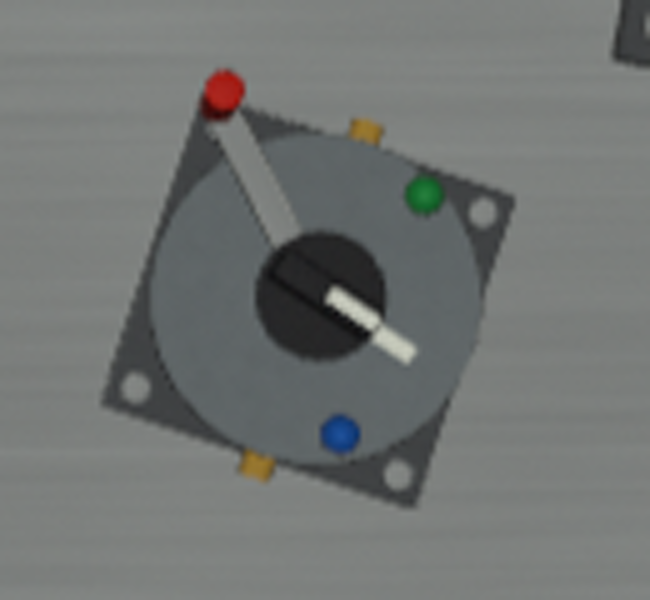

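```bash
cat >> h.py <<'E'
def go(x,y,z,yaw=None):
    s=readout.observe(); M=rot(s['ee_rot']); d=np.array([x,y,z])-s['position']
    cy=np.degrees(np.arctan2(M[1,0],M[0,0]))
    print('t',s['clock'],'pos',s['position'].round(4),'yaw',cy.round(2),'tilt',M[2,2].round(5),'F',s['force'].round(1),'w',round(s['width'],3),'q',s['joints'].round(2))
    print('units',(M.T@d/.04).round(3), 'turn units',None if yaw is None else round(-((yaw-cy+180)%360-180)/4,2))
E
python3 - <<'E'
from h import *
im=dict(np.load('/tmp/top.npz')); A=np.array([.535,.008])
t=ray(im,300+411/5,190+354/5,.078)[:2]-A; print('tip',np.hypot(*t),np.degrees(np.arctan2(*t[::-1])))
a=ray(im,300+333/5,190+292/5,.116); b=ray(im,300+375/5,190+322/5,.116); d=(b-a)[:2]; print('line',np.degrees(np.arctan2(*d[::-1])),b[:2]-A,a[:2]-A)
for n,u,v,h in [('green',385,228.8,.068),('blue',368,276.8,.068),('post',345,208,.116)]:
    g=ray(im,u,v,h)[:2]-A; print(n,np.hypot(*g),np.degrees(np.arctan2(*g[::-1])))
# side-camera cross-check of post and green
s=dict(np.load('/tmp/side.npz'))
for n,u,v,h in [('post',370,256,.116),('green',355,311,.066),('blue',294,301,.066)]:
    g=ray(s,u,v,h)[:2]-A; print('side',n,np.hypot(*g),np.degrees(np.arctan2(*g[::-1])))
P=cloud(im); print('bigvalve max z',P[80:220,420:540,2].max())
go(.612,.047,.26,27)
E
```

```text
tip 0.04341787018389337 -122.73945396079053
line -125.97277316302154 [-0.01130161 -0.01856528] [ 0.00029424 -0.00258899]
green 0.060032633560374735 -47.204718815322096
blue 0.05597038710582219 -170.88203577952015
post 0.08718140678980096 25.981353633952164
side post 0.0864744353565862 22.042594985441294
side green 0.0663212984034423 -50.97095887265108
side blue 0.05474914053400268 -168.7114113525892
bigvalve max z 1.1565498668718244
t 0.1 pos [ 0.1986 -0.5921  0.1878] yaw 18.55 tilt -1.0 F [-0.2  0.3 -0.6] w 1.001 q [ 1.14  0.44  0.02  1.57 -0.01  1.13 -0.08]
units [ 14.88  -11.862  -1.79 ] turn units -2.11
```

```bash
python3 -m creep '[[0,0,-0.9,0,1],[0,0,-0.9,0,1],[1,-0.8,0,0,1],[1,-0.8,0,0,1],[1,-0.8,0,0,1],[1,-0.8,0,0,1],[1,-0.8,0,0,1],[1,-0.8,0,0,1],[1,-0.8,0,0,1],[1,-0.8,0,0,1],[1,-0.8,0,0,1],[0,0,0,0,1]]'; python3 -c "
from h import *
go(.612,.047,.26,27)"
```

```text
clock: 1.6
position: [0.4504, -0.2006, 0.2603]
ee_rot: [-3.097, -0.517, -0.001]
force: [-0.2, -0.0, -0.0]
width: 1.002
gripper_force: 0.0
t 1.6 pos [ 0.4504 -0.2006  0.2603] yaw 18.97 tilt -1.0 F [-0.2 -0.  -0. ] w 1.002 q [ 0.52  0.18 -0.25  1.76  0.05  1.21 -0.98]
units [ 5.832 -4.542  0.021] turn units -2.01
```

```bash
python3 -m creep '[[1,-0.8,0,0,1],[1,-0.8,0,0,0.5],[1,-0.8,0,0,0.5],[1,-0.7,0,0,0.5],[1,-0.7,0,0,0.5],[0.83,-0.74,0,0,0.5],[0,0,0,-1,0.5],[0,0,0,-1,0.5],[0,0,0,0,0.5],[0,0,0,0,0.5]]'; python3 - <<'E'
from h import *
im=grab('top'); cv2.imwrite('pics/t2.png',im['pixels'][60:360,200:600])
go(.612,.047,.081,26.5)
E
```

```text
clock: 2.85
position: [0.6117, 0.0406, 0.2603]
ee_rot: [3.058, 0.718, -0.001]
force: [-0.1, -0.6, 0.8]
width: 0.499
gripper_force: 0.0
t 2.9 pos [0.6118 0.0408 0.2604] yaw 26.43 tilt -1.0 F [-0.4 -0.   0.3] w 0.5 q [ 0.11  0.4  -0.39  1.47  0.16  1.3  -1.4 ]
units [ 0.076 -0.138  4.486] turn units -0.02
```

View pics/t2.png

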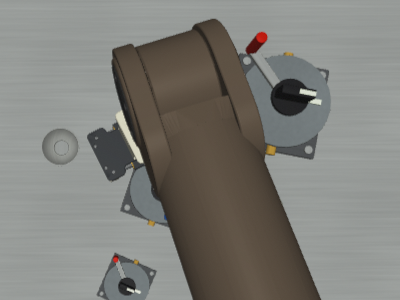

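The view shows the arm covering the valve, with the gripper at about (115,150) in the crop and clear of the dish. I'll descend over the post.

```bash
python3 -m creep '[[0.1,-0.14,0.9,0,0.5],[0,0,0.9,0,0.5],[0,0,0.9,0,0.5],[0,0,0.9,0,0.5],[0,0,0.88,0,0.5],[0,0,0,0,0.5],[0,0,0,0,0],[0,0,0,0,0],[0,0,0,0,0],[0,0,0,0,0]]' 8; python3 - <<'E'
from h import *
im=grab('side'); c=im['pixels'][200:400,220:440]; cv2.imwrite('pics/s3.png',cv2.resize(c,None,fx=3,fy=3))
go(.614,.047,.081,26.2)
E
```

```text
clock: 4.15
position: [0.6132, 0.0481, 0.0819]
ee_rot: [3.057, 0.721, 0.001]
force: [0.1, 0.4, 0.3]
width: 0.114
gripper_force: 0.0
t 4.2 pos [0.6131 0.0481 0.0817] yaw 26.54 tilt -1.0 F [-0.4  0.1  0.5] w 0.069 q [ 0.08  0.55 -0.37  1.7   0.24  0.94 -1.48]
units [0.007 0.035 0.018] turn units 0.08
```

View pics/s3.png

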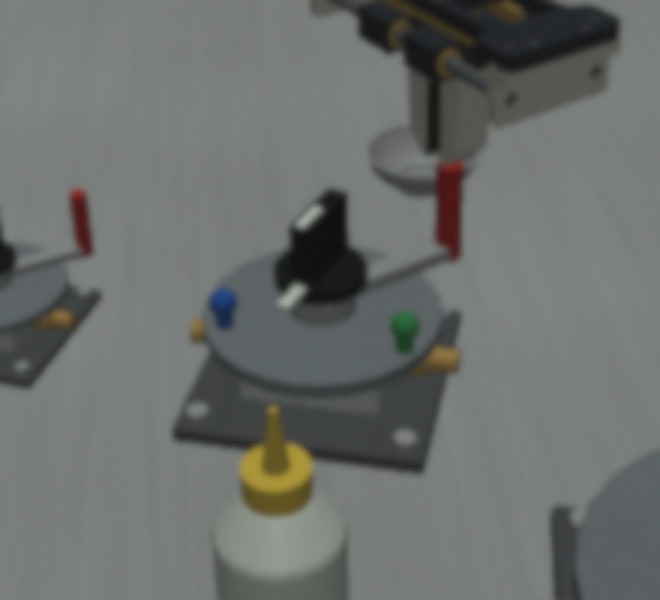

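The side view shows the closed fingers (crop 440,110) above or behind the post top (450,165), so they have not gripped it. I'll compare the measured TCP with the depth map.

```bash
python3 - <<'E'
from h import *
s=dict(np.load('/tmp/side.npz')); P=cloud(s); K=s['camera_matrix']; Rm=rot(s['rotation'])
def proj(p):
    c=Rm.T@(np.array(p)-s['position']); return K[0,2]+K[0,0]*c[0]/-c[2], K[1,2]-K[1,1]*c[1]/-c[2]
print('tcp->crop',[(round((u-220)*3),round((v-200)*3)) for u,v in [proj([.613,.048,.082]),proj([.614,.047,.116]),proj([.614,.047,.06]),proj([.535,.008,.116])]])
for (x,y) in [(440,110),(440,145),(460,140),(450,180),(450,220),(330,210),(405,322),(222,298)]:
    print((x,y),P[200+y//3,220+x//3].round(4))
print(readout.observe()['width'])
E
```

```text
tcp->crop [(443, 213), (446, 163), (444, 245), (315, 208)]
(440, 110) [0.6099 0.0523 0.1486]
(440, 145) [0.608  0.0403 0.1322]
(460, 140) [0.617  0.0256 0.1432]
(450, 180) [0.6151 0.0394 0.1088]
(450, 220) [0.6154 0.0384 0.0833]
(330, 210) [0.5431 0.0059 0.1154]
(405, 322) [ 0.5772 -0.0405  0.0716]
(222, 298) [ 0.4816 -0.0057  0.0721]
0.06940422171237708
```

```bash
python3 - <<'E'
from h import *
s=grab('side'); P=cloud(s); c=s['pixels'][180:300,300:460]; cv2.imwrite('pics/s4.png',cv2.resize(c,None,fx=5,fy=5,interpolation=cv2.INTER_CUBIC))
for u in (359,363,367,371,375,379):
    print(u,[tuple(P[v,u].round(3)) for v in range(222,262,4)])
go(.614,.047,.081,26.2)
E
```

```text
359 [(np.float64(0.591), np.float64(0.011), np.float64(0.196)), (np.float64(0.598), np.float64(0.056), np.float64(0.167)), (np.float64(0.598), np.float64(0.056), np.float64(0.159)), (np.float64(0.598), np.float64(0.054), np.float64(0.153)), (np.float64(0.598), np.float64(0.053), np.float64(0.145)), (np.float64(0.599), np.float64(0.056), np.float64(0.136)), (np.float64(0.598), np.float64(0.055), np.float64(0.129)), (np.float64(0.63), np.float64(0.245), np.float64(0.014)), (np.float64(0.628), np.float64(0.236), np.float64(0.009)), (np.float64(0.626), np.float64(0.225), np.float64(0.006))]
363 [(np.float64(0.596), np.float64(0.004), np.float64(0.199)), (np.float64(0.596), np.float64(0.002), np.float64(0.193)), (np.float64(0.604), np.float64(0.046), np.float64(0.163)), (np.float64(0.604), np.float64(0.047), np.float64(0.156)), (np.float64(0.604), np.float64(0.047), np.float64(0.148)), (np.float64(0.604), np.float64(0.047), np.float64(0.14)), (np.float64(0.604), np.float64(0.045), np.float64(0.134)), (np.float64(0.604), np.float64(0.047), np.float64(0.125)), (np.float64(0.636), np.float64
[... 1930 characters left out ...]
, (np.float64(0.616), np.float64(-0.021), np.float64(0.202)), (np.float64(0.627), np.float64(0.031), np.float64(0.169)), (np.float64(0.628), np.float64(0.031), np.float64(0.162)), (np.float64(0.628), np.float64(0.031), np.float64(0.154)), (np.float64(0.628), np.float64(0.032), np.float64(0.146)), (np.float64(0.628), np.float64(0.032), np.float64(0.139)), (np.float64(0.667), np.float64(0.214), np.float64(0.028)), (np.float64(0.674), np.float64(0.244), np.float64(0.001)), (np.float64(0.671), np.float64(0.228), np.float64(0.0))]
t 4.25 pos [0.613  0.0481 0.0816] yaw 26.54 tilt -1.0 F [-0.3  0.2  0.4] w 0.031 q [ 0.08  0.55 -0.37  1.7   0.24  0.94 -1.48]
units [0.009 0.036 0.015] turn units 0.09
```

View pics/s4.png

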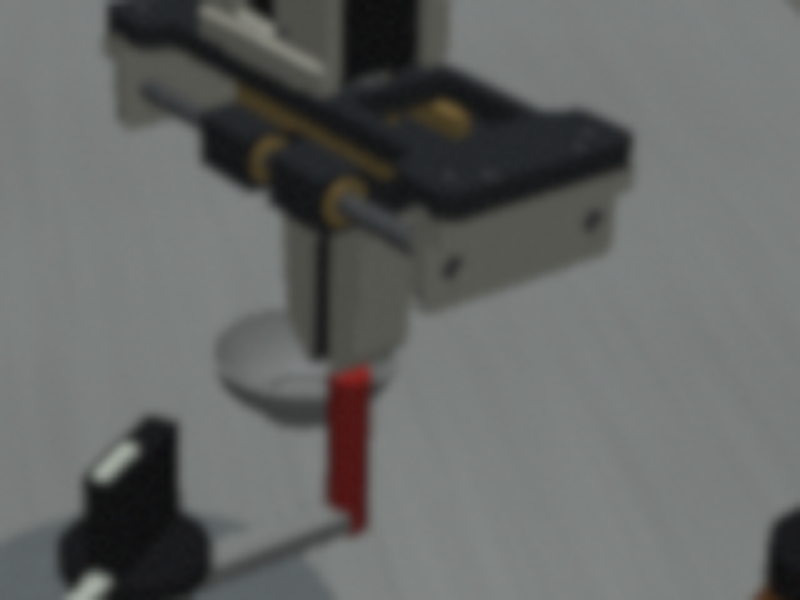

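The picture shows the fingertips (crop 340,360) right over the post top (350,375), at z≈0.121 by depth. The reported TCP z is 0.0816, so the readout is about 40 mm low in z, while xy agrees. I'll open, go down 40 mm and check.

```bash
python3 -m creep '[[0,0,0,0,0.5],[0,0,0,0,0.5],[0,0,0,0,0.5],[0,0,0,0,0.5],[0,0.03,0.3,0,0.5],[0,0,0.3,0,0.5],[0,0,0.3,0,0.5],[0,0,0.05,0,0.5],[0,0,0,0,0.5]]' 8; python3 - <<'E'
from h import *
s=grab('side'); P=cloud(s); c=s['pixels'][190:310,300:420]; cv2.imwrite('pics/s5.png',cv2.resize(c,None,fx=5,fy=5,interpolation=cv2.INTER_CUBIC))
for v in (252,256,260,264,268,272): print(v,[tuple(P[v,u].round(3).tolist()) for u in (355,359,363,375,379,383)])
go(.614,.047,.041,26.2)
E
```

```text
clock: 5.38
position: [0.6134, 0.0472, 0.0431]
ee_rot: [-3.058, -0.722, 0.001]
force: [-0.1, 0.4, 1.1]
width: 0.496
gripper_force: 0.0
252 [(0.593, 0.065, 0.112), (0.6, 0.064, 0.112), (0.608, 0.069, 0.108), (0.613, -0.014, 0.154), (0.616, -0.026, 0.161), (0.619, -0.043, 0.17)]
256 [(0.593, 0.067, 0.103), (0.601, 0.067, 0.102), (0.608, 0.069, 0.1), (0.619, 0.015, 0.13), (0.623, 0.005, 0.136), (0.619, -0.043, 0.163)]
260 [(0.593, 0.065, 0.096), (0.6, 0.064, 0.096), (0.609, 0.072, 0.091), (0.619, 0.015, 0.123), (0.623, 0.006, 0.127), (0.619, -0.045, 0.157)]
264 [(0.593, 0.066, 0.087), (0.6, 0.066, 0.087), (0.608, 0.07, 0.083), (0.618, 0.012, 0.116), (0.624, 0.006, 0.12), (0.619, -0.045, 0.15)]
268 [(0.613, 0.195, -0.0), (0.622, 0.194, -0.001), (0.63, 0.193, -0.001), (0.619, 0.013, 0.108), (0.624, 0.006, 0.112), (0.632, 0.013, 0.107)]
272 [(0.611, 0.178, 0.0), (0.618, 0.175, 0.002), (0.626, 0.173, 0.002), (0.619, 0.013, 0.1), (0.624, 0.006, 0.104), (0.632, 0.012, 0.1)]
t 5.425 pos [0.6136 0.0472 0.0435] yaw 26.56 tilt -1.0 F [1.3 0.2 0.1] w 0.498 q [ 0.08  0.6  -0.35  1.73  0.26  0.86 -1.5 ]
units [0.006 0.009 0.062] turn units 0.09
```

View pics/s5.png

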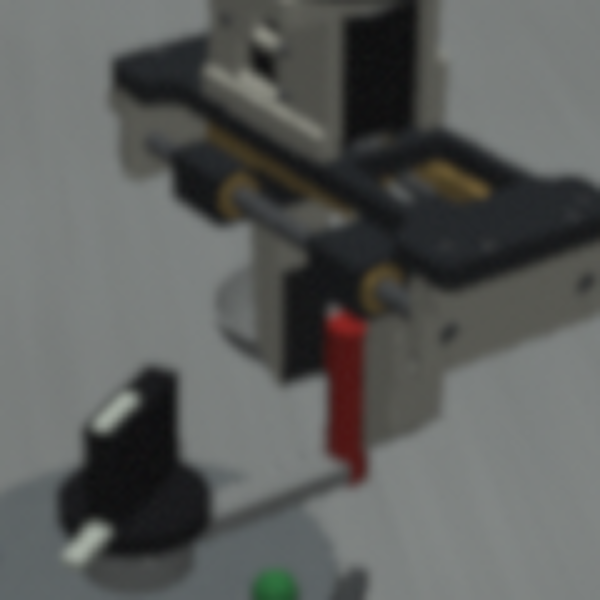

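The post (crop 345,400) now stands between the pads, whose ends are at z≈0.083. I'll grip it.

```bash
python3 -m creep '[[0,0,0,0,0],[0,0,0,0,0],[0,0,0,0,0],[0,0,0,0,0],[0,0,0,0,0],[0,0,0,0,0]]' 12; python3 -c "
from h import *
go(.614,.047,.041,26.2)"
```

```text
clock: 6.18
position: [0.6137, 0.047, 0.0435]
ee_rot: [3.058, 0.721, 0.001]
force: [0.2, 0.0, 1.6]
width: 0.17
gripper_force: 12.0
t 6.175 pos [0.6137 0.047  0.0435] yaw 26.54 tilt -1.0 F [0.2 0.  1.6] w 0.17 q [ 0.08  0.6  -0.35  1.73  0.26  0.86 -1.5 ]
units [0.008 0.003 0.062] turn units 0.09
```

```bash
python3 -m creep '[[-0.005,-0.154,0,-1,0],[-0.005,-0.154,0,-1,0],[-0.005,-0.154,0,-1,0],[-0.005,-0.154,0,-1,0],[-0.005,-0.154,0,-1,0],[-0.005,-0.154,0,-1,0],[-0.005,-0.154,0,-1,0],[-0.005,-0.154,0,-1,0],[-0.005,-0.154,0,-1,0],[-0.005,-0.154,0,-1,0],[-0.005,-0.154,0,-1,0],[0,0,0,0,0]]'; python3 -c "
from h import *
A=np.array([.535,.008]);s=readout.observe();d=s['position'][:2]-A;print(np.hypot(*d),np.degrees(np.arctan2(d[1],d[0])))
a=np.radians(98);go(*(A+.088*np.array([np.cos(a),np.sin(a)])),.0435,98)"
```

```text
clock: 7.68
position: [0.5634, 0.0901, 0.0434]
ee_rot: [2.565, 1.813, -0.002]
force: [-2.2, -4.0, 4.5]
width: 0.173
gripper_force: 12.0
0.08688053487721688 70.89438388184844
t 7.675 pos [0.5634 0.0901 0.0434] yaw 70.51 tilt -1.0 F [-2.2 -4.   4.5] w 0.173 q [ 0.14  0.58 -0.56  1.83  0.4   0.85 -0.95]
units [-0.22  -1.001 -0.003] turn units -6.87
```

```bash
python3 -m creep '[[-0.003,-0.154,0,-1,0],[-0.003,-0.154,0,-1,0],[-0.003,-0.154,0,-1,0],[-0.003,-0.154,0,-1,0],[-0.003,-0.154,0,-1,0],[-0.003,-0.154,0,-1,0],[-0.003,-0.154,0,-1,0],[0,0,0,0,0]]'; python3 -c "
from h import *
A=np.array([.535,.008]);s=readout.observe();d=s['position'][:2]-A;print(np.hypot(*d),np.degrees(np.arctan2(d[1],d[0])))
go(*A,.12,57)"
```

```text
clock: 8.68
position: [0.5217, 0.0935, 0.0433]
ee_rot: [2.052, 2.377, -0.003]
force: [-0.0, -6.2, 4.6]
width: 0.169
gripper_force: 12.0
0.08655059470158132 98.8376113082059
t 8.675 pos [0.5217 0.0935 0.0433] yaw 98.4 tilt -1.0 F [-0.  -6.2  4.6] w 0.169 q [ 0.23  0.56 -0.7   1.92  0.48  0.84 -0.58]
units [-2.168  0.015 -1.912] turn units 10.35
```

```bash
python3 -m creep '[[0,0,0,0,0.5],[0,0,0,0,0.5],[0,0,0,0,0.5],[0,0,0,0,0.5],[0,0,-0.8,0,0.5],[0,0,-0.8,0,0.5],[0,0,-0.6,0,0.5],[-1,0,0,1,0.5],[-1,0,0,1,0.5],[-0.16,0,0,1,0.5],[0,0,0,1,0.5],[0,0,0,0,0.5]]'; python3 -m creep '[[0,0,0,1,0.5],[0,0,0,1,0.5],[0,0,0,1,0.5],[0,0,0,1,0.5],[0,0,0,1,0.5],[0,0,0,1,0.5],[0,0,0,0,0.5]]'; python3 -c "
from h import *
grab('top');s=grab('side');c=s['pixels'][190:310,260:420]; cv2.imwrite('pics/s6.png',cv2.resize(c,None,fx=5,fy=5,interpolation=cv2.INTER_CUBIC))
go(.535,.008,.046,56.5)"
```

```text
clock: 10.18
position: [0.5307, 0.0099, 0.1313]
ee_rot: [2.361, 2.073, -0.0]
force: [0.5, 0.3, 0.1]
width: 0.503
gripper_force: 0.0
clock: 11.05
position: [0.5307, 0.0103, 0.1313]
ee_rot: [2.738, 1.54, -0.0]
force: [-0.4, 0.0, -0.6]
width: 0.5
gripper_force: 0.0
t 11.15 pos [0.5307 0.0101 0.1313] yaw 58.71 tilt -1.0 F [-1.2  0.6  0.5] w 0.497 q [ 0.33  0.41 -0.6   1.84  0.27  0.98 -0.93]
units [0.012 0.12  2.132] turn units 0.55
```

View pics/s6.png

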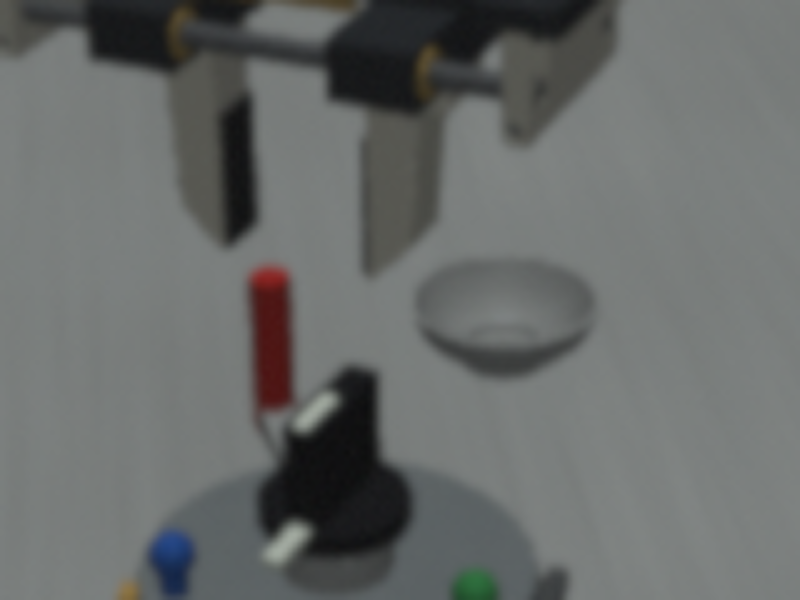

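The lever post (crop 270,340) has swung round and the fingers are above the bar (330,440), straddling it. I'll descend and grip it.

```bash
python3 -m creep '[[0.01,0.12,0.6,0.55,0.5],[0,0,0.6,0,0.5],[0,0,0.6,0,0.5],[0,0,0.33,0,0.5],[0,0,0,0,0],[0,0,0,0,0],[0,0,0,0,0],[0,0,0,0,0],[0,0,0,0,0],[0,0,0,0,0]]' 12; python3 -c "
from h import *
go(.535,.008,.046,132.6)"
```

```text
clock: 12.4
position: [0.536, 0.0075, 0.0468]
ee_rot: [2.769, 1.482, 0.002]
force: [2.0, -1.8, 5.6]
width: 0.141
gripper_force: 12.0
t 12.4 pos [0.536  0.0075 0.0468] yaw 56.33 tilt -1.0 F [ 2.  -1.8  5.6] w 0.141 q [ 0.28  0.52 -0.53  1.92  0.36  0.8  -1.04]
units [-0.003 -0.028  0.019] turn units -19.07
```

```bash
python3 -m creep '[[0,0,0,-1,0],[0,0,0,-1,0],[0,0,0,-1,0],[0,0,0,-1,0],[0,0,0,-1,0],[0,0,0,-1,0],[0,0,0,-1,0],[0,0,0,-1,0],[0,0,0,-1,0],[0,0,0,-1,0],[0,0,0,-1,0],[0,0,0,-1,0]]'; python3 -m creep '[[0,0,0,-1,0],[0,0,0,-1,0],[0,0,0,-1,0],[0,0,0,-1,0],[0,0,0,-1,0],[0,0,0,-1,0],[0,0,0,-1,0],[0,0,0,0,0],[0,0,0,0,0]]'; python3 -c "
from h import *
go(.535,.008,.046,132.6)
s=grab('side');c=s['pixels'][250:350,260:400]; cv2.imwrite('pics/s7.png',cv2.resize(c,None,fx=5,fy=5,interpolation=cv2.INTER_CUBIC))"
```

```text
clock: 13.9
position: [0.5356, 0.0075, 0.0468]
ee_rot: [1.924, 2.482, 0.0]
force: [0.6, -1.8, 8.7]
width: 0.141
gripper_force: 12.0
clock: 15.02
position: [0.5353, 0.0074, 0.0468]
ee_rot: [1.269, 2.873, -0.001]
force: [0.3, -2.9, 9.2]
width: 0.139
gripper_force: 12.0
t 15.025 pos [0.5353 0.0074 0.0468] yaw 132.34 tilt -1.0 F [ 0.3 -2.9  9.2] w 0.139 q [ 0.5   0.62 -0.87  1.9   0.6   0.91  0.07]
units [0.016 0.004 0.019] turn units -0.07
```

View pics/s7.png

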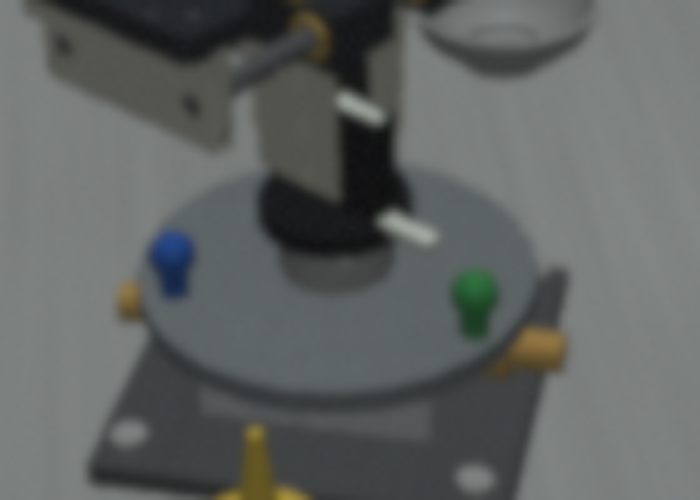

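```bash
python3 -m creep '[[0,0,0,0,0.5],[0,0,0,0,0.5],[0,0,0,0,0.5],[0,0,0,0,0.5],[0,0,-0.8,0,0.5],[0,0,-0.8,0,0.5],[0,0,-0.8,0,0.5],[0.8,0.35,0,0,0.5],[0.8,0.35,0,0,0.5],[0.8,0.35,0,0,0.5],[0.8,0.35,0,0,0.5],[0.8,0.35,0,0,0.5]]'; python3 -m creep '[[0.8,0.35,0,0,0.5],[0.8,0.35,0,0,0.5],[0.8,0.35,0,0,0.5],[0.8,0.35,0,0,0.5],[0,0,0,0,0.5]]'; python3 -c "
from h import *
s=grab('top');c=s['pixels'][190:310,300:430]; cv2.imwrite('pics/t8.png',cv2.resize(c,None,fx=5,fy=5,interpolation=cv2.INTER_CUBIC))
a=np.radians(98.8);go(.535+.087*np.cos(a),.008+.087*np.sin(a),.16,98.4)"
```

```text
clock: 16.58
position: [0.4785, 0.1741, 0.1421]
ee_rot: [1.269, 2.874, -0.0]
force: [0.4, -0.0, 1.1]
width: 0.501
gripper_force: 0.0
clock: 17.2
position: [0.4324, 0.3085, 0.1425]
ee_rot: [-1.262, -2.876, -0.002]
force: [0.5, -1.1, -0.2]
width: 0.502
gripper_force: 0.0
t 17.25 pos [0.4334 0.3066 0.1421] yaw 132.51 tilt -1.0 F [ 0.6 -0.8  0.7] w 0.496 q [-0.03  0.51 -0.96  1.81  0.47  1.08 -0.42]
units [-5.41  -1.963 -0.448] turn units 8.53
```

View pics/t8.png

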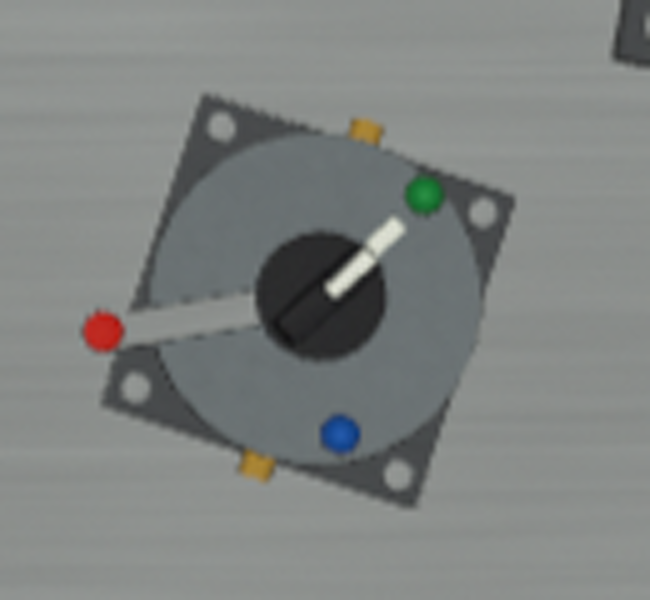

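```bash
python3 - <<'E'
from h import *
im=dict(np.load('/tmp/top.npz')); A=np.array([.535,.008])
dc=ray(im,364,249,.078)[:2]
hsv=cv2.cvtColor(im['pixels'],cv2.COLOR_BGR2HSV)
def cen(m,l=''):
    n,lab,st,c=cv2.connectedComponentsWithStats(m.astype(np.uint8)); return [(c[i],st[i][4]) for i in range(1,n) if st[i][4]>8]
w=np.zeros((480,640),bool); w[225:262,350:392]=True
g=cen((hsv[...,0]>45)&(hsv[...,0]<80)&(hsv[...,1]>110)&w); print('green',g)
b=im['pixels'].min(-1)
ys,xs=np.nonzero((b>165)&w); print(len(xs),xs.mean(),ys.mean())
p=np.stack([xs,ys],1).astype(float); tip=p[np.argsort(-(p[:,0]-p[:,1]))]
m=(b>165)&w; vx,vy,x0,y0=cv2.fitLine(p.astype(np.float32),2,0,.01,.01).ravel(); print('line px',vx,vy,x0,y0)
disc=(hsv[...,2]<70)&w
for C,nm in((A,'A'),(dc,'disc')):
    G=ray(im,*g[0][0],.067)[:2]-C
    T=ray(im,300+399/5,190+224/5,.078)[:2]-C
    print(nm,C,'green',np.degrees(np.arctan2(G[1],G[0])),'tip',np.degrees(np.arctan2(T[1],T[0])),np.hypot(*T))
E
```

```text
green [(array([384.5, 228.5]), np.int32(42))]
52 373.5192307692308 240.40384615384616
line px 0.6935657 -0.72039336 373.51923 240.40384
A [0.535 0.008] green -46.15973561167457 tip -48.88707378036594 0.042958752669401336
disc [0.53515765 0.00736551] green -45.844921654823345 tip -48.48359383112304 0.04237810559307816
```

```bash
cat > m.py <<'E'
from h import *
from scipy.optimize import least_squares
def measure(im):
    K=im['camera_matrix']; Rm=rot(im['rotation']); f=im['pixels'].astype(np.float32)
    def sample(xy,h):
        c=(np.c_[xy,np.full(len(xy),h)]-im['position'])@Rm
        u=K[0,2]+K[0,0]*c[:,0]/-c[:,2]; v=K[1,2]-K[1,1]*c[:,1]/-c[:,2]
        return cv2.remap(f,u.astype(np.float32).reshape(-1,1),v.astype(np.float32).reshape(-1,1),cv2.INTER_CUBIC)[:,0]
    A=np.array([.535,.008])
    def circ(C,h,R0):
        for _ in range(3):
            pts=[]
            for t in np.radians(np.arange(0,360,3)):
                r=np.arange(R0-.008,R0+.008,.0004); d=np.array([np.cos(t),np.sin(t)])
                g=np.abs(np.gradient(cv2.GaussianBlur(sample(C+r[:,None]*d,h).mean(1)[:,None],(1,5),0).ravel())); i=g.argmax(); pts.append(C+r[i]*d)
            pts=np.array(pts)
            C=least_squares(lambda c:np.hypot(*(pts-c).T)-R0,C,loss='soft_l1',f_scale=.0006).x
        return C,np.median(np.hypot(*(pts-C).T))
    F=circ(A,.05,.068); D=circ(A,.078,.026); print('flange',F,'disc',D)
    C=(F[0]+D[0])/2
    def img(h):  # rectified 0.25mm patch
        g=np.arange(-.07,.07,.00025); X,Y=np.meshgrid(g,g); xy=np.c_[X.ravel(),Y.ravel()]; return xy,sample(xy+C,h)
    xy,s=img(.065); gm=np.clip(s[:,1]-np.maximum(s[:,0],s[:,2])-30,0,None)*(np.hypot(*xy.T)>.03)
    G=(xy*gm[:,None]).sum(0)/gm.sum(); ga=np.degrees(np.arctan2(G[1],G[0]))
    xy,s=img(.0765); r=np.hypot(*xy.T); a=np.degrees(np.arctan2(xy[:,1],xy[:,0])); br=s.min(1)
    k=(r>.030)&(r<.041)&(abs(a-ga)<20); w=np.clip(br-150,0,None)*k
    T=(xy*w[:,None]).sum(0)/w.sum(); ta=np.degrees(np.arctan2(T[1],T[0]))
    print('green',np.hypot(*G),ga,'pointer',np.hypot(*T),ta,'max',br[k].max(),'turn needed',ga-ta)
E
python3 -c "
from m import *
measure(dict(np.load('/tmp/top.npz')))"
```

```text
flange (array([0.53593605, 0.00778767]), np.float64(0.06936983424065983)) disc (array([0.5355558, 0.0079349]), np.float64(0.025642700362032228))Traceback (most recent call last):
  File "<string>", line 3, in <module>
    measure(dict(np.load('/tmp/top.npz')))
    ~~~~~~~^^^^^^^^^^^^^^^^^^^^^^^^^^^^^^^
  File "m.py", line 23, in measure
    xy,s=img(.065); gm=np.clip(s[:,1]-np.maximum(s[:,0],s[:,2])-30,0,None)*(np.hypot(*xy.T)>.03)
         ~~~^^^^^^
  File "m.py", line 22, in img
    g=np.arange(-.07,.07,.00025); X,Y=np.meshgrid(g,g); xy=np.c_[X.ravel(),Y.ravel()]; return xy,sample(xy+C,h)
                                                                                                 ~~~~~~^^^^^^^^
  File "m.py", line 8, in sample
    return cv2.remap(f,u.astype(np.float32).reshape(-1,1),v.astype(np.float32).reshape(-1,1),cv2.INTER_CUBIC)[:,0]
           ~~~~~~~~~^^^^^^^^^^^^^^^^^^^^^^^^^^^^^^^^^^^^^^^^^^^^^^^^^^^^^^^^^^^^^^^^^^^^^^^^^^^^^^^^^^^^^^^^^
cv2.error: OpenCV(4.12.0) /io/opencv/modules/imgproc/src/imgwarp.cpp:1713: error: (-215:Assertion failed) dst.cols < SHRT_MAX && dst.rows < SHRT_MAX && src.cols < SHRT_MAX && src.rows < SHRT_MAX in function 'remap'
```

```bash
sed -i 's/\.00025)/.0008)/; s/F=circ(A,.05,.068)/F=circ(A,.048,.068)/' m.py; python3 -c "
from m import *
measure(dict(np.load('/tmp/top.npz')))"
```

```text
flange (array([0.53591827, 0.00764505]), np.float64(0.06941707106180472)) disc (array([0.5355558, 0.0079349]), np.float64(0.025642700362032228))
green 0.05942407153377358 -46.498172725844086 pointer 0.03544706367074158 -47.62183587599135 max 210.78502 turn needed 1.1236631501472658
```

Top view: the pointer (tip 399,224) points at green (425,194), within 1.1°. The lever is at (103,331), about 1.27 rad. Next I'll tighten.

```bash
python3 -m creep '[[-0.9,-0.33,0,0,0.5],[-0.9,-0.33,0,0,0.5],[-0.9,-0.33,0,0,0.5],[-0.9,-0.33,0,0,0.5],[-0.9,-0.33,0,0,0.5],[-0.91,-0.31,0,0,0.5],[0,0,0,1,0.5],[0,0,0,1,0.5],[0,0,0,1,0.5],[0,0,0,1,0.5],[0,0,0,1,0.5],[0,0,0,1,0.5]]'; python3 -m creep '[[0,0,0,1,0.5],[0,0,0,1,0.5],[0,0,0,0.5,0.5],[0,0,0,0,0.5]]'; python3 -c "
from h import *
go(.5215,.0937,.0435,98.4)"
```

```text
clock: 18.75
position: [0.5219, 0.0911, 0.1419]
ee_rot: [1.844, 2.543, -0.001]
force: [1.3, -0.8, 0.1]
width: 0.498
gripper_force: 0.0
clock: 19.25
position: [0.522, 0.092, 0.1421]
ee_rot: [2.054, 2.377, -0.001]
force: [0.1, 0.5, 0.4]
width: 0.503
gripper_force: 0.0
t 19.25 pos [0.522  0.092  0.1421] yaw 98.33 tilt -1.0 F [0.1 0.5 0.4] w 0.503 q [ 0.33  0.45 -0.82  1.82  0.38  1.04 -0.49]
units [ 0.046 -0.005  2.465] turn units -0.02
```

```bash
python3 -m creep '[[0.04,0,0.8,0,0.5],[0,0,0.8,0,0.5],[0,0,0.8,0,0.5],[0,0,0.06,0,0.5],[0,0,0,0,0],[0,0,0,0,0],[0,0,0,0,0],[0,0,0,0,0],[0,0,0,0,0],[0,0,0,0,0]]' 12; python3 -m creep '[[-0.005,0.154,0,1,0],[-0.005,0.154,0,1,0],[-0.005,0.154,0,1,0],[-0.005,0.154,0,1,0],[-0.005,0.154,0,1,0],[-0.005,0.154,0,1,0],[-0.005,0.154,0,1,0],[-0.005,0.154,0,1,0],[-0.005,0.154,0,1,0],[-0.005,0.154,0,1,0],[-0.005,0.154,0,1,0],[-0.005,0.154,0,1,0]]'; python3 -c "
from h import *
A=np.array([.5355,.008]);s=readout.observe();d=s['position'][:2]-A;print(np.hypot(*d),np.degrees(np.arctan2(d[1],d[0])))
go(.6137,.047,.0435,26.3)"
```

```text
clock: 20.5
position: [0.5222, 0.0944, 0.0444]
ee_rot: [2.053, 2.377, 0.001]
force: [-0.2, -0.9, 6.5]
width: 0.172
gripper_force: 12.0
clock: 22.0
position: [0.5914, 0.0757, 0.0444]
ee_rot: [-2.844, -1.334, -0.002]
force: [-0.9, 0.3, 5.1]
width: 0.173
gripper_force: 12.0
0.08779349492321413 50.489800139352376
t 22.0 pos [0.5914 0.0757 0.0444] yaw 50.25 tilt -1.0 F [-0.9  0.3  5.1] w 0.173 q [ 0.13  0.6  -0.5   1.77  0.36  0.87 -1.23]
units [-0.195  0.889  0.023] turn units 5.99
```

```bash
python3 -m creep '[[-0.005,0.154,0,1,0],[-0.005,0.154,0,1,0],[-0.005,0.154,0,1,0],[-0.005,0.154,0,1,0],[-0.005,0.154,0,1,0],[-0.005,0.154,0,1,0],[0,0,0,0,0]]'; python3 -c "
from h import *
go(.6137,.047,.0435,26.3)"; python3 -m creep '[[0,0.05,0,0.3,0],[0,0,0,0,0]]'; python3 -c "
from h import *
go(.6137,.047,.0435,26.3)"
```

```text
clock: 22.88
position: [0.6148, 0.0465, 0.0444]
ee_rot: [3.059, 0.716, 0.003]
force: [1.3, 0.9, 5.5]
width: 0.168
gripper_force: 12.0
t 22.875 pos [0.6148 0.0465 0.0444] yaw 26.36 tilt -1.0 F [1.3 0.9 5.5] w 0.168 q [ 0.1   0.6  -0.39  1.72  0.28  0.87 -1.52]
units [-0.02  -0.023  0.023] turn units 0.01
clock: 23.12
position: [0.6151, 0.0462, 0.0444]
ee_rot: [-3.064, -0.688, -0.002]
force: [-0.0, 3.3, 6.9]
width: 0.169
gripper_force: 12.0
t 23.125 pos [0.6151 0.0462 0.0444] yaw 25.3 tilt -1.0 F [-0.   3.3  6.9] w 0.169 q [ 0.1   0.6  -0.38  1.72  0.28  0.87 -1.53]
units [-0.022 -0.034  0.023] turn units -0.25
```

```bash
python3 -m creep '[[0,0.08,0,0,0],[0,0,0,0,0],[0,0.08,0,0,0],[0,0,0,0,0]]'; python3 -c "
from h import *
go(.6137,.047,.0435,26.3)"
```

```text
clock: 23.62
position: [0.6151, 0.0461, 0.0443]
ee_rot: [-3.057, -0.694, 0.002]
force: [-8.5, 15.6, 9.8]
width: 0.171
gripper_force: 12.0
t 23.625 pos [0.6151 0.0461 0.0443] yaw 25.57 tilt -0.99997 F [-8.5 15.6  9.8] w 0.171 q [ 0.11  0.6  -0.39  1.72  0.28  0.87 -1.52]
units [-0.021 -0.035  0.019] turn units -0.18
```

```bash
python3 -m creep '[[0,0,0,0,0.5],[0,0,0,0,0.5],[0,-0.1,0,0,0.5],[0,-0.06,0,0,0.5],[0,0,-0.8,0,0.5],[0,0,-0.8,0,0.5],[0,0,-0.9,0,0.5],[-0.07,-0.95,0,0,0.5],[-0.07,-0.95,0,0,0.5],[-0.07,-0.95,0,0,0.5],[-0.07,-0.95,0,0,0.5],[-0.07,-0.95,0,0,0.5]]'; python3 -m creep '[[-0.07,-0.95,0,0,0.5],[-0.07,-0.95,0,0,0.5],[-0.07,-0.95,0,0,0.5],[-0.07,-0.9,0,0,0.5],[0,0,0,0,0.5]]';  python3 -c "
from m import *
im=grab('top');cv2.imwrite('pics/t9.png',im['pixels'])
measure(im)
p=ray(im,344.6,207.6,.116); print(p)
hsv=cv2.cvtColor(im['pixels'],cv2.COLOR_BGR2HSV)
for f in (im,):
  m=((hsv[...,0]<6)|(hsv[...,0]>174))&(hsv[...,1]>150)&(hsv[...,2]>170); m[:180]=0;m[300:]=0;m[:,:300]=0;m[:,400:]=0
  v,u=np.nonzero(m); d=ray(im,u.mean(),v.mean(),.116)[:2]-[.5357,.0078]; print('post',u.mean(),v.mean(),np.hypot(*d),np.degrees(np.arctan2(d[1],d[0])))
go(.5,.3,.14,0)"
```

```text
clock: 25.12
position: [0.5205, 0.2114, 0.1437]
ee_rot: [3.066, 0.684, -0.0]
force: [-0.3, 0.5, -0.0]
width: 0.502
gripper_force: 0.0
clock: 25.75
position: [0.4451, 0.3447, 0.1439]
ee_rot: [-3.063, -0.692, 0.0]
force: [-0.1, -0.4, 0.3]
width: 0.5
gripper_force: 0.0
flange (array([0.5360297 , 0.00757694]), np.float64(0.0691920185257585)) disc (array([0.53550809, 0.00799811]), np.float64(0.0259811831619707))
green 0.059365634201572724 -46.513429407401645 pointer 0.03547215716121037 -47.64928453740402 max 205.65094 turn needed 1.1358551300023763
[0.61414912 0.04695636 0.116     ]
post 344.5 207.5 0.08793781949121414 26.579908948084014
t 25.8 pos [0.4465 0.3426 0.1437] yaw 25.31 tilt -1.0 F [ 0.2 -0.9  0.5] w 0.498 q [-0.38  0.43 -0.5   1.75  0.24  1.02 -2.1 ]
units [0.754 1.534 0.092] turn units 6.33
```

View pics/t9.png

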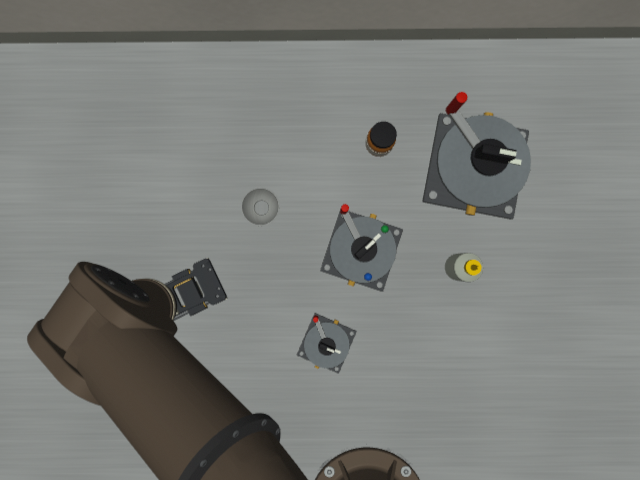

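The final view shows the lever at (345,208), back against its stop, and the pointer on green (385,229). The jar, dish and bottle are where they were, and the gripper is clear and open. I'm handing in.

```bash
python3 -c "
from cell import sign_off
print(sign_off())"
```

```text
the job is handed in; nothing more can be done
None
```

I handed the job in at about 26 s: the nut was loosened, the pointer set to the green pin (within about 1° by camera), the nut retightened to its stop, the bottle, jar and dish left undisturbed, and the gripper open and clear.

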